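# Set a rinsed two-section dish to drain into a beaker

## Task

First stand the glass beaker upright on the bench under the place where the dish's spout will drip. Then set the white two-section dish, without dropping it, on the two sloping rails of the drain rest, spout downhill between the two end stops and the dish's end wall up against the stops, so that only the spouted compartment drains, into the beaker. Leave both standing there and do not disturb the jars and the timer.

Things in the scene. Friction and masses are not known exactly. Their poses are not given: they have to be found in the camera images.
- dish_grip (a point): Middle of the upright grip plate (12 mm thick in x, 50 wide in y) of a loose white plastic dish, 0.2 kg, near its centre of mass. 60 mm above the dish's flat underside; the plate's top is 20 mm higher. Dish axes: -x towards the spout, z up out of the dish. The outside of the spouted end wall is 45 mm from here along -x; the middle of the dish body 15 mm along +x.
- dish_tip (a point): End of the dish's spout, 115 mm along -x from dish_grip, 2 mm above the underside; dish axes. The spout is an open channel 24 mm wide, 14 high, 70 long, flush with the underside. The dish itself is 120 mm (x) by 80 (y), walls 24 high, split by the divider under the grip plate into the smaller, spouted section and a larger closed one (+x).
- rest_bed: Sloping bed of the fixed steel drain rest: two rails 10 mm wide, 140 long, centres 64 apart, sloping 0.30 rad. Origin midway between them on their top plane, 125 mm above the bench. x uphill, y across, z normal to the slope. A dish that is home has the bed's axes, with dish_grip at x -16, y 0, z +60 mm.
- rest_stops (a point): Midway between the two end stops at the rails' low end, on the rails' top plane, on the stops' uphill face; the bed's axes (61 mm along -x from rest_bed). Each stop is 10 mm wide and 14 high, with 54 mm free between them for the spout.
- rest_drip (a point): Point on the bench (z = 0) below the spout tip of a dish that is home; that tip is 89 mm up. x is level and points to the rest, z up. The stops (tops 121 mm up) come to within 60 mm of this point's vertical, on the rest's side.
- beaker_mid (a point): Clear glass beaker, loose, 54 mm wide across its x, 59 across its y (small lip), 68 high, open at the top. This point is on its axis, 34 mm above its base.
- tall_jar: Bystander: glass jar with cream lid, 67 mm wide, 133 mm high; origin at the centre of its underside.
- low_jar: Bystander: low glass jar with grey lid, 67 mm wide, 67 mm high; origin at the centre of its underside.
- timer: Bystander: white digital timer, 46x66x61 mm, standing; origin at the centre of its underside.
There are look-alikes about, which are no part of the job. What is shaped like the part that bears beaker_mid but black or pink is not meant.

How it is judged (in metres and radians):
On the way, in this order (a step that is already met when the one before it is completed fails the run):
1. The beaker stands upright and released at the drip point (horizontal distance between beaker_mid and rest_drip below 0.02 m and angle between beaker_mid's own z axis and vertical below 0.1 rad and height (world z) of beaker_mid below 0.042 m and contact force between the fingers and beaker below 0.1 N), for 0.2 s.
2. The dish lies home on the sloping rails, spout downhill between the stops, released (x of dish_grip in the frame of rest_bed between -0.021 and -0.007 m and y of dish_grip in the frame of rest_bed between -0.016 and 0.016 m and z of dish_grip in the frame of rest_bed between 0.055 and 0.065 m and angle between the z axis of dish_grip and the z axis of rest_bed, either way round below 0.07 rad and horizontal distance between dish_tip and rest_drip below 0.025 m and contact force between the fingers and dish below 0.1 N and contact force between dish and rest_bed above 0.2 N), for 0.2 s.
At the end, for the whole second after the job is handed in: Beaker upright on the bench, axis within 20 mm of the drip point. Dish flat on both rails (0.07 rad, 5 mm), spout downhill, end wall within 9 mm of the stops, within 16 mm of the middle, spout tip within 25 mm of the drip point and 22 mm of the beaker axis in plan. Both released, at rest (all of step 1 and all of step 2 and horizontal distance between dish_tip and beaker_mid below 0.022 m and linear speed of each of dish, beaker below 0.01 m/s); the robot touches nothing.
It fails at once if a bystander jar or the timer is moved by more than 30 mm (distance of any of tall_jar, low_jar, timer from where it was at the start of the episode above 0.03 m).
It fails at once if the dish is dropped (moves faster than 0.4 m/s with no finger on it) (linear speed of dish above 0.4 m/s and contact force between the fingers and dish below 0.1 N).
It also fails if it takes over 58 s, if anything falls off the work surface, if the arm or the gripper's body presses on something with over 40 N, if the wrist force passes 120 N, or if a joint passes its speed limit or range.

## Robot

A 6-joint arm with a two-finger parallel gripper is mounted at the origin on a cart in front of the work surface, level with it; the furniture and walls round the work are solid. World frame = base frame: x ahead of the robot, y to its left, z up, the work surface at z = 0. Lengths are in m, angles in degrees, forces in N, time in s.
With the tool pointing down it reaches from about 0.25 to 0.725 m from the base axis. Payload 9.7 kg.
Tool frame: the origin (TCP) lies midway between the tips of the shut fingers; the grasp point (between the pads) lies bot.hold_point_z behind it (bot.hold_point_z is the distance from the TCP to the grasp point, in m); z points along the fingers, y is the line along which they close (so a half turn about z gives the same grasp; the last joint's range is limited). The gripper opens to 85 mm and grips with 20 to 120 N. Pads are 22 mm wide; open, the fingers measure 114 mm over their backs; the gripper's body (76 mm by 85 mm) begins 54 mm behind the grasp point. The pads swing forward as they close: fully open they stand 13 mm farther back than shut.
Start: joints at [-72.651, 4.979, 10.078, 95.1, 0, 90], TCP at [0.164, -0.525, 0.231] pointing down, gripper open.
Joint ranges: [-179.16, 179.16], [-48.56, 103.87], [-65.8, 70.77], [-126.05, 130.52], [-82.76, 87.17], [-180, 180]. Speed limits (degrees/s): [127.2, 127.2, 147.25, 180, 180, 180].

## Interface

Orientations are given as [roll, pitch, yaw] about the fixed x, y, z axes, in that order (R = Rz(yaw) Ry(pitch) Rx(roll)).
In Python, from workcell import bot, camera, camera_model, ticket gives the robot as it stands.
- The arm moves only by the tool send_rows, never from a script. Its argument "targets" is text: rows parted by semicolons, each of 5 numbers parted by spaces: the shift along the tool's x, y, z in mm, then the turn about the tool's z in degrees, then the closure in counts, from 0 (fully open) to 255 (shut). A call has 1 to 20 rows; each row is the pose to reach, as a shift and turn from the pose commanded when the call began, along the tool's axes at that moment; what a row does not reach only later rows make up. A row lasts 1/8 s, in which the tool goes at most 62.5 mm and 10.7 degrees, less where a joint would pass 70% of its speed; a pose out of reach is approached as far as the arm can. A call with a gripper value outside its range is refused whole. The fingers move at their own pace and stop on an object; "newtons" is the grip in N (left out, the last holds). Time passes only in rows, so rows that repeat a pose let the fingers close. It gives the time, the measured TCP pose, the force, the opening and the grip force at its end, in the units of the state.
- bot.get_obs(): the state, without advancing time (a new reading comes with each control period).
- camera(name): name is "scene" or "top" or "wrist"; returns the picture (400x640x3 uint8, blue, green, red); there is no depth.
- camera_model(name): a dict with "K" (3x3 intrinsics, pixels), "dist_coeffs" ([k1, k2, p1, p2, k3] as OpenCV has them; the pictures are not rectified), "pose" (4x4, takes a point from camera to world coordinates); the wrist camera has in their place "T_tool_cam" (4x4, takes a point from camera to tool coordinates, whose origin is the TCP and whose axes are the flange's). Camera axes: x right, y down, z forward; pixel columns grow to the right and rows downward; lengths in m; the calibration is good to about 2 mm. A picture is of the moment at which its call begins: read the wrist's pose just before it. camera_model takes no time and is no camera call.
- ticket.job_done(): hands the job in; it is judged then, once.
The state is a dict: "time": time; "q": joint angles; "qd": joint speeds; "joint_efforts": joint torques, N m; "ee_pos": TCP position; "tcp_rot": TCP orientation; "wrist_force": force on the tool from outside, world axes, zero at the start; "torque": the same for the moment, N m; "opening": finger opening in m; "grasp_force": force on a finger pad.
Only numpy, scipy, OpenCV 4.12 (cv2) and the standard library are available. Lean on these libraries where they do the work, as an engineer would, in place of code of your own. Each camera call takes 0.05 s, during which the arm holds its last target. There are 200 camera calls.

## Working session

There is one attempt and no reset: what is moved stays moved. The work goes in short steps, Python scripts to look and compute and a tool call to move; the robot and the scene stay as the last step left them, time stands still between calls to the robot, and variables do not carry over. Pictures are saved under pics/ and viewed, at most 10 in all, crops included, and the job is handed in when it is done.

Besides the shell and the picture viewer there is one more tool, called by a JSON object that holds its "op" and its "data", one argument or row to a line. send_rows: Moves the arm, as the interface text tells. Its arguments: {"type":"object","properties":{"targets":{"type":"string"},"newtons":{"type":"number"}},"required":["targets"]}

```bash
mkdir -p pics; ls
cat > h.py <<'E'
import numpy as np, cv2
from workcell import bot, camera, camera_model, ticket
from scipy.spatial.transform import Rotation as R
def tool():
    o=bot.get_obs(); T=np.eye(4); T[:3,:3]=R.from_euler('xyz',o['tcp_rot'],degrees=True).as_matrix(); T[:3,3]=o['ee_pos']; return T
def pose(n,T=None):
    m=camera_model(n); return m, (m['pose'] if n!='wrist' else T@np.array(m['T_tool_cam']))
def ray(n,uv,T=None):
    m,P=pose(n,T); P=np.array(P)
    p=cv2.undistortPoints(np.array([[uv]],float),np.array(m['K']),np.array(m['dist_coeffs']))[0,0]
    return P[:3,3],P[:3,:3]@np.array([p[0],p[1],1])
def onz(n,uv,z,T=None):
    o,d=ray(n,uv,T); return o+d*(z-o[2])/d[2]
def proj(n,X,T=None):
    m,P=pose(n,T); Q=np.linalg.inv(np.array(P))
    return cv2.projectPoints(np.atleast_2d(np.array(X,float)),cv2.Rodrigues(Q[:3,:3])[0],Q[:3,3],np.array(m['K']),np.array(m['dist_coeffs']))[0][:,0]
def tri(rays):
    A=np.zeros((3,3));b=np.zeros(3)
    for o,d in rays:
        d=d/np.linalg.norm(d);M=np.eye(3)-np.outer(d,d);A+=M;b+=M@o
    return np.linalg.solve(A,b)
E
python3 - <<'E'
from h import *
print(bot.get_obs(),bot.hold_point_z)
for n in('scene','top'):
    cv2.imwrite(f'pics/{n}0.png',camera(n)); print(n,np.round(camera_model(n)['pose'],3).tolist())
print(np.round(camera_model('wrist')['T_tool_cam'],3).tolist())
E
```

```text
pics
{'time': 0.0, 'q': array([-7.26513920e+01,  5.01246992e+00,  1.00324433e+01,  9.50989831e+01,
        6.41833270e-05,  8.99988413e+01]), 'qd': array([ 0.03911949, -0.11131219, -0.01199415,  0.01310797, -0.0888352 ,
       -0.06357927]), 'joint_efforts': array([ 4.10454841e-04, -5.20387352e+01,  4.64803720e+01,  1.61914795e-02,
        8.82533777e-05, -4.31924150e-06]), 'ee_pos': array([ 0.16393166, -0.52475449,  0.23055191]), 'tcp_rot': array([-1.79920990e+02, -6.57811038e-05,  1.73497666e+01]), 'wrist_force': array([-0.56093438,  0.83816844,  0.27263071]), 'torque': array([ 0.01901049, -0.03304772,  0.01374933]), 'grasp_force': 0.0, 'opening': 0.085434698365373} 0.0187
scene [[-0.701, -0.376, 0.606, -0.352], [-0.713, 0.35, -0.608, 0.923], [0.016, -0.858, -0.513, 0.888], [0.0, 0.0, 0.0, 1.0]]
top [[0.001, -0.997, 0.071, 0.493], [-1.0, -0.001, 0.005, -0.011], [-0.005, -0.071, -0.997, 1.433], [0.0, 0.0, 0.0, 1.0]]
[[0.0, -0.963, -0.269, 0.068], [1.0, 0.0, 0.001, -0.0], [-0.001, -0.269, 0.963, -0.142], [0.0, 0.0, 0.0, 1.0]]
```

View pics/scene0.png

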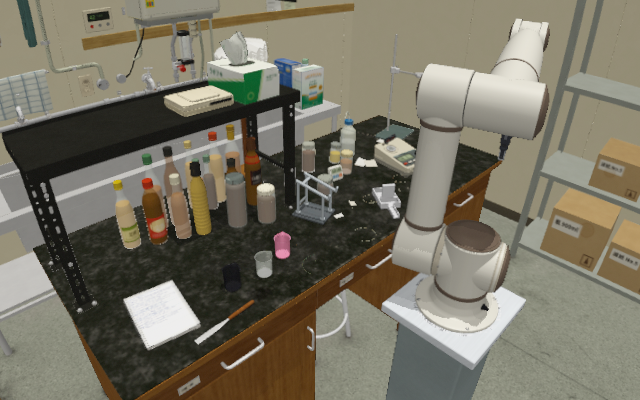

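View pics/top0.png

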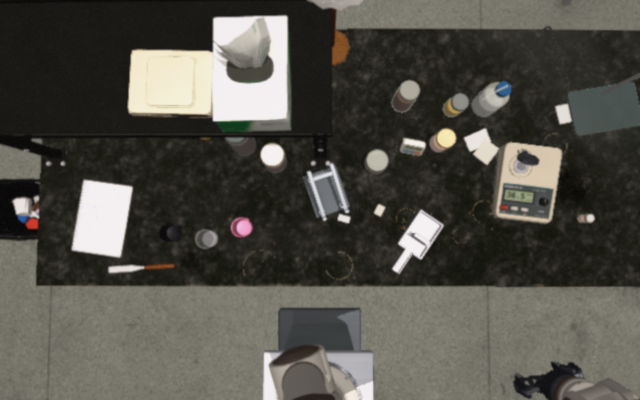

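Scene shows three cups: black (232,278), clear (264,264) and pink (283,245); in the top view they are at (170,232), (206,239) and (242,227). The clear one is the beaker. Dish is at top (420,232), rest at top (326,190). Next, one close composite crop.

Run:
```python
from h import *
t=cv2.imread('pics/top0.png'); s=cv2.imread('pics/scene0.png')
c=lambda im,x,y,w,h:cv2.resize(im[y:y+h,x:x+w],(400,300),interpolation=cv2.INTER_CUBIC)
# 80x60 crops x5
im=np.vstack([np.hstack([c(t,290,155,80,60),c(t,380,200,80,60)]),np.hstack([c(s,280,165,80,60),c(t,170,205,80,60)])])
cv2.imwrite('pics/c1.png',im)
for p in [(206,239)]: print('beaker',onz('top',p,0.03), tri([ray('top',p),ray('scene',(264,264))]))
print('dish',onz('top',(421,232),0.04),onz('top',(397,270),0.005))
print('rest',onz('top',(326,190),0.12))
```

```text
beaker [0.47715771 0.32421009 0.03      ] [0.47716826 0.32249637 0.03686361]
dish [ 0.49791359 -0.29547291  0.04      ] [ 0.38707751 -0.23091089  0.005     ]
rest [ 0.61147968 -0.02225987  0.12      ]
```

View pics/c1.png

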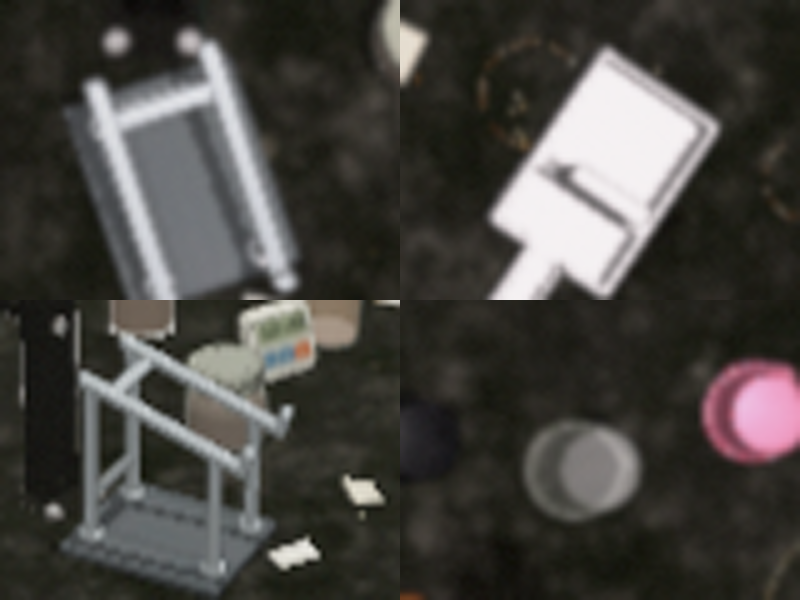

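The crop confirms the clear beaker, centred near top (206,239). The dish's grip plate runs across (508..530, 233..243 in the top view). The rest's stops are at the low end, facing the robot. Next I fit poses from the corners.

```bash
cat >> h.py <<'E'
def bedT(p):
    T=np.eye(4);T[:3,:3]=R.from_euler('zy',[0,0],degrees=True).as_matrix()
    T[:3,:3]=(R.from_euler('z',p[2])*R.from_euler('y',-0.30)).as_matrix();T[:3,3]=[p[0],p[1],.125];return T
def flatT(p,z=0):
    T=np.eye(4);T[:3,:3]=R.from_euler('z',p[2]).as_matrix();T[:3,3]=[p[0],p[1],z];return T
def app(T,X): return np.atleast_2d(X)@T[:3,:3].T+T[:3,3]
E
python3 - <<'E'
from h import *
from scipy.optimize import least_squares
B=np.array([[.07,.032,0],[-.07,.032,0],[.07,-.032,0],[-.07,-.032,0]])
t=np.array([[309,172.6],[322.4,214],[332,164.6],[347.6,212]]); s=np.array([[296.4,179.8],[328,198.2],[305.2,172.2],[337,191]])
for nm,use in (('both',3),('top',1),('scene',2)):
    f=lambda p:np.r_[(proj('top',app(bedT(p),B))-t).ravel()*(use&1),(proj('scene',app(bedT(p),B))-s).ravel()*(use>>1)]
    r=least_squares(f,[.61,-.02,.2]);T=bedT(r.x)
    print(nm,r.x,np.round(r.fun,1))
    print('grip home',app(T,[-.016,0,.06]),'tip',app(T,[-.131,0,.002]))
D=np.array([[.06,.04,.024],[.06,-.04,.024],[-.06,.04,.024],[-.06,-.04,.024]])
d=np.array([[421.4,209.6],[444,225.4],[398,243.6],[421,260]])
r=least_squares(lambda p:(proj('top',app(flatT(p),D))-d).ravel(),[.5,-.3,-.5]);T=flatT(r.x)
print('dish',r.x,np.degrees(r.x[2]),np.round(r.fun,1));print('grip',app(T,[-.015,0,.06]),'tip',app(T,[-.13,0,.002]),proj('top',app(T,[[-.13,0,.002]])),proj('scene',app(T,[[-.13,0,.002],[-.015,0,.08]])))
E
```

```text
both [ 0.60785322 -0.02633579  0.29769156] [-0.2 -2.4  1.   4.5 -0.3 -1.4 -1.9 -0.4 -0.3 -1.3  1.1 -0.  -0.1 -0.9
  0.3 -0.8]
grip home [[ 0.57628882 -0.03602002  0.17759187]] tip [[ 0.48764364 -0.06321713  0.08819753]]
top [ 0.60801533 -0.02721223  0.30248599] [ 0.1 -2.4  1.5  4.4 -0.1 -1.5 -1.4 -0.5 -0.  -0.   0.  -0.  -0.  -0.
  0.  -0. ]
grip home [[ 0.57649772 -0.03704768  0.17759187]] tip [[ 0.48798395 -0.06466949  0.08819753]]
scene [ 0.60483954 -0.02210079  0.28258822] [-0.  -0.  -0.   0.  -0.  -0.  -0.   0.  -0.6 -0.7  0.6  0.8 -0.1 -0.4
  0.1  0.1]
grip home [[ 0.57313248 -0.0313072   0.17759187]] tip [[ 0.48408665 -0.05716243  0.08819753]]
dish [ 0.49043753 -0.29899907 -0.60897867] -34.891907464421784 [-0.1  0.2  0.1  0.1  0.1  0.1 -0.1 -0.4]
grip [[ 0.47813404 -0.29041862  0.06      ]] tip [[ 0.38380728 -0.22463517  0.002     ]] [[394.71234724 271.04689216]] [[396.90185277 217.22331416]
 [389.60471119 183.76469854]]
```

{"op": "send_rows", "data": {
  "targets": "552 -716 0 0 0;552 -716 0 0 0;552 -716 0 0 0;552 -716 0 0 0;552 -716 0 0 0;552 -716 0 0 0;552 -716 0 0 0;552 -716 0 0 0;552 -716 0 0 0;552 -716 0 0 0;552 -716 0 0 0;552 -716 0 0 0;552 -716 0 0 0;552 -716 0 0 0;552 -716 0 0 0;552 -716 0 0 0;552 -716 0 0 0;552 -716 0 0 0",
  "newtons": 20
}}

```text
time: 2.35
ee_pos: [0.5144, 0.2303, 0.2314]
tcp_rot: [-177.4, 0.1, 22.9]
wrist_force: [0.0, -0.7, -0.5]
opening: 0.0853
grasp_force: 0.0
```

Run:
```python
from h import *
T=tool();o=bot.get_obs();print(o['time'],o['ee_pos'],o['tcp_rot'],o['q'])
im=camera('wrist');cv2.imwrite('pics/w1.png',im);np.save('T1.npy',T)
print(proj('wrist',[[.477,.323,0],[.477,.323,.068]],T))
```

```text
2.35 [0.51436497 0.2302626  0.23140428] [-1.77394923e+02  1.31334477e-01  2.28570841e+01] [ 22.79930298   6.98499364  12.23577173  95.38474145   2.60494313
 179.94215929]
[[257.09392661 174.36579666]
 [240.66536938 184.99331322]]
```

View pics/w1.png

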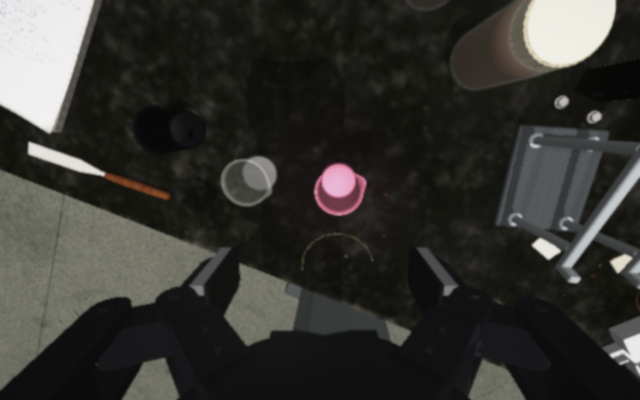

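Wrist view: clear beaker with base at (260,173) and rim at (247,182), black cup at (170,130), pink cup at (340,190), rest at right. Joint 6 is at its limit, so I turn. The cups lie in a row, so I grip with yaw 90 and the fingers closing along x.

{"op": "send_rows", "data": {
  "targets": "0 0 0 -73 0;0 0 0 -73 0;0 0 0 -73 0;0 0 0 -73 0;0 0 0 -73 0;0 0 0 -73 0;0 0 0 -73 0;0 0 0 -73 0;0 0 0 -73 0"
}}

```text
time: 3.52
ee_pos: [0.5144, 0.2301, 0.2315]
tcp_rot: [-179.1, -2.5, 95.6]
wrist_force: [0.4, 0.5, -0.9]
opening: 0.0853
grasp_force: 0.0
```

Run:
```python
from h import *
T=np.load('T1.npy')
print('beaker',onz('wrist',(260,173),0.002,T),onz('wrist',(247,182),.068,T)); print('pink',onz('wrist',(341,190),.06,T),'black',onz('wrist',(188,130),.06,T))
o=bot.get_obs();print(o['time'],o['ee_pos'],o['tcp_rot'],o['q'])
# stop tops / rail pts
print('rest foot/low end', onz('wrist',(572,270),.107,T))
```

```text
beaker [0.48079359 0.31948667 0.002     ] [0.4830816  0.31741787 0.068     ]
pink [0.5147131 0.216921  0.06     ] black [0.5096976  0.39758252 0.06      ]
3.525 [0.51439423 0.23007172 0.23153104] [-179.13021778   -2.45343889   95.63235324] [ 22.78238654   6.95357932  12.21553878  95.36999397   2.60072252
 107.12895547]
rest foot/low end [ 0.54104849 -0.02182689  0.107     ]
```

```bash
cat >> h.py <<'E'
def shift(*goals):
    T=tool()
    for g in goals: print(g,'->',np.round(1000*T[:3,:3].T@(np.array(g)-T[:3,3]),1))
E
python3 - <<'E'
from h import *
shift([.480,.320,.12],[.480,.320,.02])
E
```

```text
[0.48, 0.32, 0.12] -> [ 88.  -23.6 115.8]
[0.48, 0.32, 0.02] -> [ 83.7 -22.1 215.7]
```

{"op": "send_rows", "data": {
  "targets": "88 -24 60 0 0;88 -24 110 0 0;88 -24 116 0 0;84 -22 170 0 0;84 -22 216 0 0;84 -22 216 0 0;84 -22 216 0 0;84 -22 216 0 255;84 -22 216 0 255;84 -22 216 0 255;84 -22 216 0 255;84 -22 216 0 255;84 -22 216 0 255;84 -22 216 0 255",
  "newtons": 30
}}

```text
time: 5.28
ee_pos: [0.4807, 0.3209, 0.0213]
tcp_rot: [-179.3, -2.5, 95.8]
wrist_force: [-1.2, 0.7, 6.8]
opening: 0.0487
grasp_force: 28.1
```

Run:
```python
from h import *
shift([.480,.320,.10],[.42,.25,.13],[.40,0,.2],[.40,-.06,.2])
```

```text
[0.48, 0.32, 0.1] -> [  2.7  -1.8 -78.6]
[0.42, 0.25, 0.13] -> [ -59.5  -69.  -110.5]
[0.4, 0, 0.2] -> [-302.9 -115.3 -190.8]
[0.4, -0.06, 0.2] -> [-362.5 -121.4 -193.3]
```

{"op": "send_rows", "data": {
  "targets": "0 0 -40 0 255;0 0 -79 0 255;-25 -40 -95 0 255;-60 -69 -111 10 255;-110 -80 -130 20 255;-165 -90 -150 30 255;-220 -100 -165 40 255;-275 -110 -180 50 255;-330 -118 -190 60 255;-363 -121 -193 70 255;-363 -121 -193 78 255;-363 -121 -193 78 255;-363 -121 -193 78 255"
}}

```text
time: 6.9
ee_pos: [0.4002, -0.0604, 0.1988]
tcp_rot: [-177.4, 0.3, 18.1]
wrist_force: [0.3, 0.5, -0.4]
opening: 0.0489
grasp_force: 30.2
```

Run:
```python
from h import *
T=tool();o=bot.get_obs();print(o['time'],o['ee_pos'],o['tcp_rot'],o['opening'])
im=camera('wrist');cv2.imwrite('pics/w2.png',im);np.save('T2.npy',T)
B=[[.07,.032,0],[-.07,.032,0],[.07,-.032,0],[-.07,-.032,0]]
print(proj('wrist',app(bedT([.606,-.024,.29]),B),T))
```

```text
6.9 [ 0.40017843 -0.06044001  0.19884276] [-177.42666756    0.31949609   18.05846266] 0.04887000736417017
[[ 326.34871367 -363.44667053]
 [ 323.03871767   19.20615423]
 [ 473.45922698 -370.26192718]
 [ 411.4848843    20.19015229]]
```

View pics/w2.png

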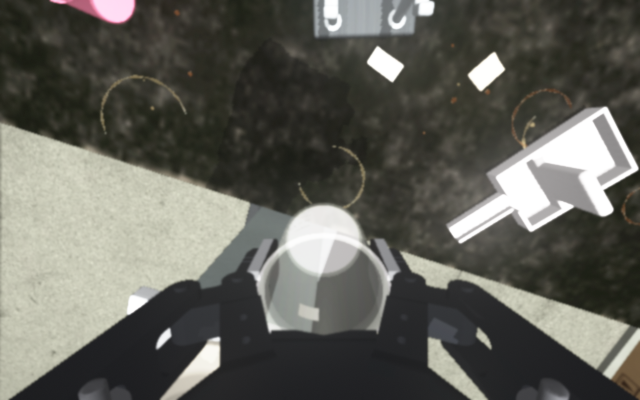

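Beaker is held (rim around (325,285)). The rest is just off the top of the image, so I move forward to see its low end.

{"op": "send_rows", "data": {
  "targets": "40 8 -40 0 255;98 20 -60 0 255;98 20 -60 0 255;98 20 -60 0 255"
}}

```text
time: 7.45
ee_pos: [0.5005, -0.0516, 0.2565]
tcp_rot: [-177.4, 0.4, 18.0]
wrist_force: [-0.5, 0.4, -0.4]
opening: 0.0484
grasp_force: 30.2
```

Run:
```python
from h import *
T=tool();o=bot.get_obs();print(o['time'],o['ee_pos'],o['tcp_rot'],o['opening'])
im=camera('wrist');cv2.imwrite('pics/w3.png',im);np.save('T3.npy',T)
B=[[.07,.032,0],[-.07,.032,0],[.07,-.032,0],[-.07,-.032,0]]
print(proj('wrist',app(bedT([.606,-.024,.29]),B),T))
```

```text
7.45 [ 0.5004771  -0.05164786  0.25646493] [-177.38238848    0.42937022   17.97749922] 0.04839789263413619
[[298.02299254 -27.86192819]
 [303.56271024 148.04739792]
 [383.7714409  -27.47886476]
 [366.04311462 149.80471546]]
```

View pics/w3.png

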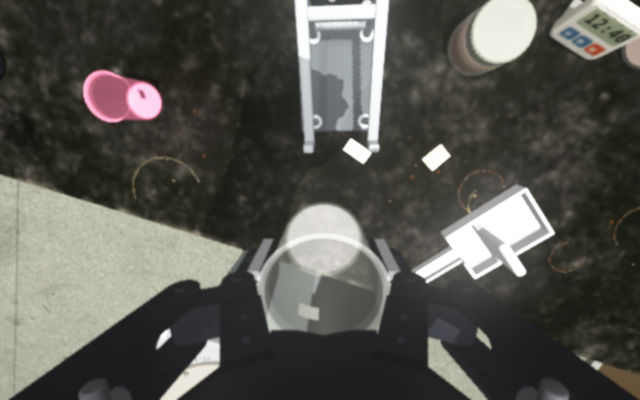

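Run:
```python
from h import *
im=cv2.imread('pics/w3.png');cv2.imwrite('pics/w3c.png',cv2.resize(im[0:160,270:420],None,fx=3.75,fy=3.75,interpolation=cv2.INTER_CUBIC))
```

```text
(no output)
```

View pics/w3c.png

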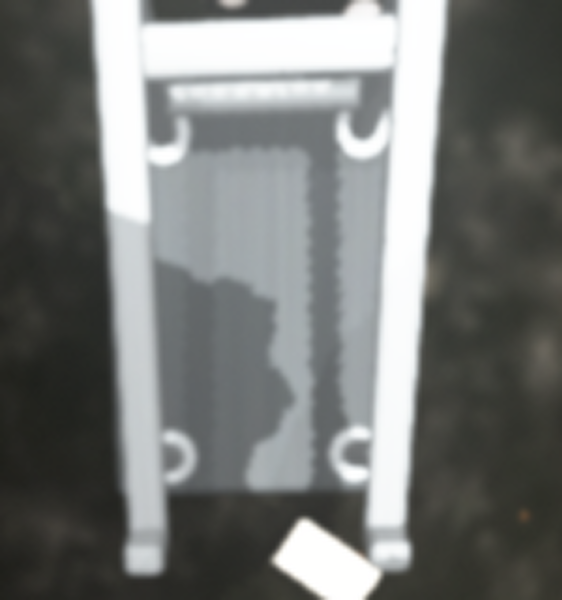

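Run:
```python
from h import *
from scipy.optimize import least_squares
T=np.load('T3.npy'); c=lambda *a:np.array(a)/3.75+[270,0]
m=np.array([c(143,528),c(388,526),c(118,20),c(420,20)])
P=lambda p:app(bedT(p),[[-.061,.032,0],[-.061,-.032,0],[p[3],.032,0],[p[4],-.032,0]])
r=least_squares(lambda p:(proj('wrist',P(p),T)-m).ravel(),[.606,-.024,.29,.05,.05])
print(r.x,np.round(r.fun,1)); Tb=bedT(r.x)
print('stop top outer',(proj('wrist',app(Tb,[[-.071,.032,.014],[-.071,-.032,.014]]),T)-[270,0])*3.75)
print('tip',app(Tb,[-.131,0,.002]),'grip',app(Tb,[-.016,0,.06]))
B=np.array([[.07,.032,0],[.07,-.032,0],[-.07,-.032,0]])
print(proj('top',app(Tb,B))-[[309,172.6],[332,164.6],[347.6,212]],proj('scene',app(Tb,np.r_[B,[[-.07,.032,0]]]))-[[296.4,179.8],[305.2,172.2],[337,191],[328,198.2]])
```

```text
[ 0.60710121 -0.02725244  0.32829609  0.05083377  0.04896224] [ 0.8  0.1 -0.8 -0.2 -0.4  0.   0.5  0. ]
stop top outer [[143.65504026 583.94979269]
 [387.97324319 581.58612148]]
tip [[ 0.48807648 -0.0677949   0.08819753]] grip [[ 0.57584793 -0.037898    0.17759187]]
[[-0.44006148 -1.57189962]
 [-0.79784701 -1.21944588]
 [-0.92696344 -0.64815175]] [[-0.0293501  -0.98804395]
 [-0.29670335 -0.77174483]
 [ 0.61816186 -1.14856707]
 [ 1.9875839  -0.21804696]]
```

Run:
```python
from h import *
shift([.488,-.066,.20],[.488,-.066,.05],[.488,-.066,.0225])
```

```text
[0.488, -0.066, 0.2] -> [-15.4  12.4  56.5]
[0.488, -0.066, 0.05] -> [-14.4  19.2 206.3]
[0.488, -0.066, 0.0225] -> [-14.2  20.4 233.8]
```

{"op": "send_rows", "data": {
  "targets": "-15 12 56 0 255;-15 14 106 0 255;-14 17 156 0 255;-14 19 200 0 255;-14 20 220 0 255;-14 20 234 0 255;-14 20 234 0 255;-14 20 234 0 255;-14 20 234 0 0;-14 20 234 0 0;-14 20 234 0 0;-14 20 234 0 0;-14 20 234 0 0"
}}

```text
time: 9.12
ee_pos: [0.489, -0.0659, 0.0224]
tcp_rot: [-177.4, 0.4, 17.9]
wrist_force: [-0.4, 0.7, 0.6]
opening: 0.0852
grasp_force: 0.0
```

Run:
```python
from h import *
shift([.488,-.066,.14],[.488,-.066,.24],[.478,-.29,.24])
```

```text
[0.488, -0.066, 0.14] -> [  -1.7   -5.5 -117.4]
[0.488, -0.066, 0.24] -> [  -2.3  -10.  -217.3]
[0.478, -0.29, 0.24] -> [ -80.5  200.  -226.3]
```

{"op": "send_rows", "data": {
  "targets": "0 -3 -60 0 0;-1 -6 -117 0 0;-2 -8 -170 0 0;-2 -10 -217 0 0;-15 30 -220 -10 0;-30 80 -226 -20 0;-45 130 -226 -30 0;-60 170 -226 -40 0;-80 200 -226 -50 0;-80 200 -226 -60 0;-80 200 -226 -70 0;-80 200 -226 -80 0;-80 200 -226 -90 0;-80 200 -226 -100 0;-80 200 -226 -110 0;-80 200 -226 -120 0;-80 200 -226 -127 0;-80 200 -226 -127 0;-80 200 -226 -127 0"
}}

```text
time: 11.5
ee_pos: [0.4784, -0.2899, 0.2396]
tcp_rot: [178.7, -2.3, 144.7]
wrist_force: [-0.2, 0.9, 0.0]
opening: 0.0857
grasp_force: 0.0
```

Run:
```python
from h import *
T=tool();o=bot.get_obs();print(o['time'],o['ee_pos'],o['tcp_rot'],o['q'])
im=camera('wrist');np.save('T4.npy',T);t=camera('top')
cv2.imwrite('pics/w4.png',im);cv2.imwrite('pics/top4.png',t)
D=flatT([.49044,-.299,-.609])
print(proj('wrist',app(D,[[-.015,.025,.08],[-.015,-.025,.08],[-.06,.04,.024],[-.06,-.04,.024],[.06,.04,.024],[.06,-.04,.024]]),T))
```

```text
11.5 [ 0.47842623 -0.28985182  0.23964059] [178.73214154  -2.2825151  144.71862449] [-31.92226551   8.79640575  15.15990422  98.56784992   1.39938945
   3.35744432]
[[342.11268124 193.73421856]
 [296.65065938 194.2638376 ]
 [350.44803872 149.57509757]
 [286.70058834 150.11603125]
 [349.12066642 239.47404664]
 [290.02563324 240.35685438]]
```

View pics/w4.png

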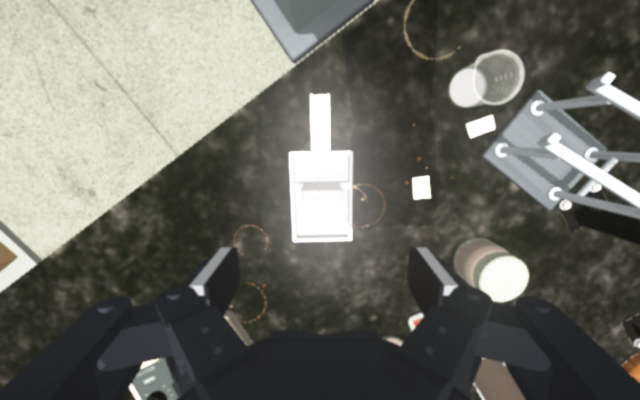

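Wrist view: dish corners at (289,152), (353,151), (292,243), (352,241). Beaker stands at base (467,87), rim (500,76), in front of the rest.

Run:
```python
from h import *
from scipy.optimize import least_squares
T=np.load('T4.npy')
C=np.array([[-.06,.04,.024],[-.06,-.04,.024],[.06,.04,.024],[.06,-.04,.024]]);m=np.array([[353,151],[289,152],[352,241.],[292,243]])
r=least_squares(lambda p:(proj('wrist',app(flatT(p),C),T)-m).ravel(),[.49,-.3,-.6]);D=flatT(r.x)
print(r.x,np.degrees(r.x[2]),np.round(r.fun,1)); g=app(D,[-.015,0,0])[0];print(g)
print('beaker',onz('wrist',(467,87),.002,T),onz('wrist',(500,76),.068,T))
shift([g[0],g[1],.11],[g[0],g[1],.04])
```

```text
[ 0.49427143 -0.29783529 -0.6039641 ] -34.60459362671826 [-0.3  0.4  0.1  0.3 -0.4  0.   0.6 -0.8]
[ 0.48192507 -0.28931664  0.        ]
beaker [ 0.48780137 -0.06516948  0.002     ] [ 0.48761866 -0.06469745  0.068     ]
[np.float64(0.48192506957897985), np.float64(-0.2893166435987387), 0.11] -> [ -7.7  -0.4 129.5]
[np.float64(0.48192506957897985), np.float64(-0.2893166435987387), 0.04] -> [-10.5  -2.  199.4]
```

{"op": "send_rows", "data": {
  "targets": "-7 0 60 0 0;-7 0 120 0 0;-7 0 130 0 0;-8 -1 170 0 0;-9 -2 199 0 0;-9 -2 199 0 0;-9 -2 199 0 0;-9 -2 199 0 255;-9 -2 199 0 255;-9 -2 199 0 255;-9 -2 199 0 255;-9 -2 199 0 255;-9 -2 199 0 255;-9 -2 199 0 255",
  "newtons": 20
}}

```text
time: 13.35
ee_pos: [0.4812, -0.2889, 0.0418]
tcp_rot: [178.7, -2.2, 144.9]
wrist_force: [-1.1, 0.6, 5.8]
opening: 0.0501
grasp_force: 20.4
```

Run:
```python
from h import *
o=bot.get_obs();print(o['time'],o['ee_pos'],o['tcp_rot'],o['opening'],o['grasp_force'])
```

```text
13.35 [ 0.48118258 -0.28892297  0.04184837] [178.74436178  -2.16458118 144.87131019] 0.050094562143447006 20.36994159221649
```

Run:
```python
from h import *
print('shelf edge',[onz('top',(330,135),z).round(3) for z in (.3,.4,.5)],'post',onz('top',(320,165),0))
Tb=bedT([.607,-.027,.32]); g=lambda x,z:(app(Tb,[x/1000,0,z/1000])[0]-[0,0,.018]).round(4).tolist()
shift([.481,-.289,.15],[.481,-.289,.25],[.53,-.1,.26],g(-6,130),g(-6,110))
for p in ((-6,84),(-6,72),(-6,66),(-6,60),(-14,60)): print(p,g(*p))
```

```text
shelf edge [array([ 0.726, -0.03 ,  0.3  ]), array([ 0.705, -0.029,  0.4  ]), array([ 0.685, -0.027,  0.5  ])] post [ 0.69713169 -0.00537609  0.        ]
[0.481, -0.289, 0.15] -> [   4.2    2.2 -108. ]
[0.481, -0.289, 0.25] -> [   8.     4.4 -208. ]
[0.53, -0.1, 0.26] -> [  77.   187.3 -211.3]
[0.5651, -0.0409, 0.2294] -> [  81.1  255.1 -179.1]
[0.5707, -0.039, 0.2103] -> [  76.9  259.5 -160. ]
(-6, 84) [0.578, -0.0366, 0.1855]
(-6, 72) [0.5814, -0.0355, 0.174]
(-6, 66) [0.583, -0.0349, 0.1683]
(-6, 60) [0.5847, -0.0344, 0.1625]
(-14, 60) [0.5775, -0.0368, 0.1602]
```

{"op": "send_rows", "data": {
  "targets": "1 0 -20 0 255;2 1 -50 0 255;4 2 -100 0 255;6 3 -150 0 255;8 4 -200 0 255;25 50 -210 -8 255;45 100 -211 -16 255;60 140 -211 -24 255;77 187 -211 -32 255;80 220 -200 -40 255;81 255 -185 -48 255;81 255 -179 -53 255;81 255 -179 -53 255;81 255 -179 -53 255;81 255 -179 -53 255"
}}

```text
time: 15.22
ee_pos: [0.5649, -0.0413, 0.2288]
tcp_rot: [177.4, -0.3, -162.2]
wrist_force: [-0.8, -0.6, -2.1]
opening: 0.0493
grasp_force: 22.4
```

Run:
```python
from h import *
T=tool();o=bot.get_obs();print(o['time'],o['ee_pos'],o['tcp_rot'],o['opening'],o['grasp_force'])
im=camera('wrist');np.save('T5.npy',T);s=camera('scene')
s=cv2.resize(s[120:240,260:420],None,fx=2.5,fy=2.5,interpolation=cv2.INTER_CUBIC)
im=im[:,120:520]
cv2.imwrite('pics/w5.png',np.hstack([im,np.vstack([s,np.zeros((100,400,3),np.uint8)])]))
```

```text
15.225 [ 0.56491751 -0.04131989  0.22875904] [ 177.43521891   -0.31216947 -162.24908816] 0.04926496281770072 22.38985687494278
```

View pics/w5.png

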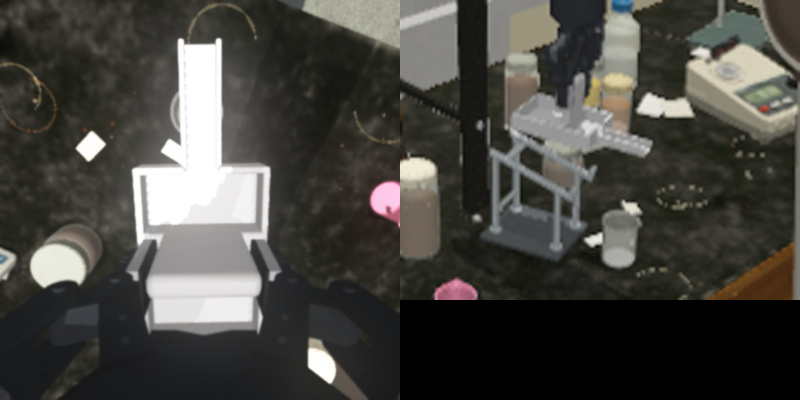

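Run:
```python
from h import *
from scipy.optimize import least_squares
T=np.load('T5.npy')
# dish frame origin at grip; corners of front wall top, spout tip top
C=np.array([[-.045,.04,-.036],[-.045,-.04,-.036],[-.115,.014,-.046],[-.115,-.014,-.046]])
m=np.array([[390,165],[253,170],[341,41],[299,41.]])
def DT(p):
    X=np.eye(4);X[:3,:3]=(R.from_euler('z',p[3])*R.from_euler('yx',[p[4],p[5]])).as_matrix();X[:3,3]=p[:3];return X
g0=T[:3,3]+[0,0,.018]
r=least_squares(lambda p:np.r_[(proj('wrist',app(DT(p),C),T)-m).ravel(),(p[:3]-g0)*[500,500,1000],p[5]*50],[*g0,.31,0,0])
print(r.x[:3]-g0,np.degrees(r.x[3:]),np.round(r.fun,1))
Tb=bedT([.607,-.027,.32]); g=lambda x,z:(app(Tb,[x/1000,0,z/1000])[0]-[0,0,.018]).round(4).tolist()
shift(*[g(*p) for p in ((-5,110),(-5,95),(-5,84),(-5,72),(-5,66),(-5,60),(-14,59.5))])
```

```text
[-0.0019818   0.00074712 -0.00036954] [ 1.85991291e+01 -4.19705052e+00  3.07684704e-03] [ 0.6  0.6  0.3 -1.5  3.2  0.5 -4.2  0.7 -1.   0.4 -0.4  0. ]
[0.5716, -0.0387, 0.2106] -> [-7.2 -0.4 18. ]
[0.5758, -0.0373, 0.1963] -> [-11.7  -1.   32.2]
[0.5789, -0.0363, 0.1858] -> [-15.1  -1.5  42.7]
[0.5823, -0.0352, 0.1743] -> [-18.7  -2.   54.2]
[0.584, -0.0346, 0.1686] -> [-20.5  -2.2  59.9]
[0.5856, -0.0341, 0.1628] -> [-22.2  -2.4  65.6]
[0.5776, -0.0367, 0.1597] -> [-13.8  -2.6  68.8]
```

{"op": "send_rows", "data": {
  "targets": "-5 0 10 0 255;-9 0 18 0 255;-14 -1 32 0 255;-17 -1 43 0 255;-19 -2 49 0 255;-21 -2 54 0 255;-22 -2 57 0 255;-22 -2 60 0 255;-22 -2 60 0 255"
}}

```text
time: 16.45
ee_pos: [0.5832, -0.0337, 0.1691]
tcp_rot: [177.4, -0.5, -162.2]
wrist_force: [-15.0, 0.5, 10.5]
opening: 0.0496
grasp_force: 22.3
```

{"op": "send_rows", "data": {
  "targets": "-1 0 3 0 255;-2 0 6 0 255;-2 0 6 0 255;-2 0 6 0 255"
}}

```text
time: 16.95
ee_pos: [0.5841, -0.0324, 0.1671]
tcp_rot: [177.4, -0.4, -162.1]
wrist_force: [-31.3, 2.9, 35.4]
opening: 0.0495
grasp_force: 35.8
```

{"op": "send_rows", "data": {
  "targets": "2 0 -1 0 255;4 0 -1 0 255;6 0 0 0 255;6 0 0 0 255"
}}

```text
time: 17.45
ee_pos: [0.5835, -0.033, 0.1671]
tcp_rot: [177.4, 0.2, -162.1]
wrist_force: [-0.3, 9.2, 24.9]
opening: 0.0494
grasp_force: 33.1
```

Run:
```python
from h import *
T=tool();Tb=bedT([.607,-.027,.32])
g=T[:3,3]+[-.002,0,.018]; print('grip in bed mm',1000*Tb[:3,:3].T@(g-Tb[:3,3]))
im=camera('wrist');np.save('T6.npy',T);s=camera('scene')
s=cv2.resize(s[130:230,280:380],None,fx=4,fy=4,interpolation=cv2.INTER_CUBIC)
cv2.imwrite('pics/w6.png',np.hstack([im[:,120:520],s]))
print(bot.get_obs()['wrist_force'])
```

```text
grip in bed mm [-7.13396299  2.3316492  65.16647694]
[-0.86025674  9.89588907 24.41888211]
```

{"op": "send_rows", "data": {
  "targets": "2 0 0 0 255;4 0 1 0 255;6 0 1 0 255;6 0 1 0 255"
}}

```text
time: 18.05
ee_pos: [0.5788, -0.0356, 0.166]
tcp_rot: [177.6, 0.3, -162.1]
wrist_force: [4.7, 5.8, 20.9]
opening: 0.05
grasp_force: 33.1
```

Run:
```python
from h import *
T=tool();Tb=bedT([.607,-.027,.32])
g=T[:3,3]+[-.002,0,.018]; print('grip in bed mm',1000*Tb[:3,:3].T@(g-Tb[:3,3]))
im=camera('wrist');np.save('T6.npy',T);s=camera('scene')
s=cv2.resize(s[130:230,280:380],None,fx=4,fy=4,interpolation=cv2.INTER_CUBIC)
cv2.imwrite('pics/w6.png',np.hstack([im[:,120:520],s]))
```

```text
grip in bed mm [-12.55992725   1.36483051  65.62017814]
```

View pics/w6.png

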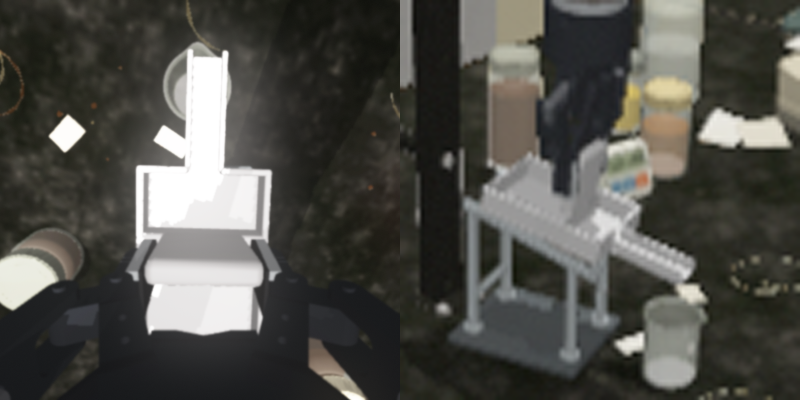

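Dish lies along the slope, spout tip at (207,52) over the beaker. I fit its pose from these corners before releasing.

Run:
```python
from h import *
from scipy.optimize import least_squares
T=np.load('T6.npy');Tb=bedT([.607,-.027,.32])
C=np.array([[-.045,.04,-.036],[-.045,-.04,-.036],[-.115,.014,-.046],[-.115,-.014,-.046]])
m=np.array([[391,169],[256,167],[348,52],[307,52.]])
def DT(p):
    X=np.eye(4);X[:3,:3]=(R.from_euler('z',p[3])*R.from_euler('yx',[p[4],p[5]])).as_matrix();X[:3,3]=p[:3];return X
g0=T[:3,3]+[-.002,0,.018]
r=least_squares(lambda p:np.r_[(proj('wrist',app(DT(p),C),T)-m).ravel(),(p[:3]-g0)*[500,500,500],p[5]*50],[*g0,.31,-.2,0])
D=DT(r.x);print(r.x[:3]-g0,np.degrees(r.x[3:]),np.round(r.fun,1));print('bed',1000*Tb[:3,:3].T@(r.x[:3]-Tb[:3,3]),'tip',app(D,[-.115,0,-.058]))
```

```text
[-0.0025188  -0.00085463 -0.00057209] [ 16.17115784 -10.23301023   0.49372522] [ 0.   0.8  1.2 -0.6  1.9  1.1 -3.2 -0.8 -1.3 -0.4 -0.3  0.4]
bed [-15.26996735   1.34591212  65.85965354] tip [[ 0.47527146 -0.06444144  0.10590106]]
```

The fit gives pitch about −10° and grip z about 66 mm, so the front wall is resting on top of the stops. I lift, shift 16 mm uphill and lower again.

{"op": "send_rows", "data": {
  "targets": "0 0 -10 0 255;-6 0 -16 0 255;-11 0 -20 0 255;-13 0 -14 0 255;-14 0 -10 0 255;-15 0 -7 0 255;-16 0 -4 0 255;-16 0 -4 0 255"
}}

```text
time: 19.15
ee_pos: [0.5892, -0.032, 0.1652]
tcp_rot: [177.4, -0.5, -162.2]
wrist_force: [-10.2, -1.4, 6.6]
opening: 0.0495
grasp_force: 24.8
```

```bash
cat >> h.py <<'E'
def bed():
    T=tool();Tb=bedT([.607,-.027,.32]);g=T[:3,3]+[-.002,0,.018];o=bot.get_obs()
    print('grip in bed mm',1000*Tb[:3,:3].T@(g-Tb[:3,3]),'F bed',Tb[:3,:3].T@o['wrist_force'],o['grasp_force'],o['torque'])
E
python3 -c "from h import *;bed()"
```

```text
grip in bed mm [-2.25702157  1.52704695 61.57535236] F bed [-7.67306939  1.89425294  9.26847424] 24.786438586888835 [-0.35885061  1.85768054 -0.10116553]
```

{"op": "send_rows", "data": {
  "targets": "0 0 1 0 255;1 0 3 0 255;1 0 3 0 255;1 0 3 0 255"
}}

```text
time: 19.65
ee_pos: [0.5884, -0.0321, 0.1623]
tcp_rot: [177.4, -0.5, -162.2]
wrist_force: [-9.7, -0.5, 6.2]
opening: 0.05
grasp_force: 23.5
```

```bash
python3 -c "from h import *;bed()"
```

```text
grip in bed mm [-3.87850742  1.68709442 59.10061797] F bed [-7.09984125  2.53451588  8.70712511] 23.4798153990414 [-0.32389306  1.67242877 -0.01203263]
```

{"op": "send_rows", "data": {
  "targets": "0 0 1 0 255;1 0 3 0 255;1 0 3 0 255;1 0 3 0 255"
}}

```text
time: 20.15
ee_pos: [0.5877, -0.0321, 0.1598]
tcp_rot: [177.4, -0.4, -162.2]
wrist_force: [-9.3, -0.2, 7.4]
opening: 0.0497
grasp_force: 23.0
```

```bash
python3 -c "from h import *;bed()"
```

```text
grip in bed mm [-5.22643901  1.88673882 56.84108253] F bed [-6.26589176  2.76259942  9.69029546] 22.96140180202201 [-0.15509132  1.4635116  -0.0903574 ]
```

```bash
cat >> h.py <<'E'
def pitchchk():
    T=tool();im=camera('wrist').min(2)
    print('white rows', [(c,int(np.argmax(im[:,c]>180))) for c in (310,320,330,340)],[(c,int(np.argmax(im[120:,c]>150))+120) for c in (265,275,370,380)])
    w=np.where((im[80]>180)[250:400])[0]+250;print('spout cols row80',w.min() if len(w) else 0,w.max() if len(w) else 0)
    g=T[:3,3]+[-.002,0,.018]
    for a in (-4,-8,-10,-12,-14,-17,-20):
        X=np.eye(4);X[:3,:3]=R.from_euler('z',18.3,degrees=True).as_matrix()@R.from_euler('y',a,degrees=True).as_matrix();X[:3,3]=g
        print(a,proj('wrist',app(X,[[-.115,0,-.046],[-.045,.03,-.036]]),T).round(0).tolist())
E
python3 -c "
from h import *
pitchchk()
im=cv2.imread('pics/w6.png').min(2);print('w6',[(c,int(np.argmax(im[:,c-120]>180))) for c in (310,320,330,340)],[(c,int(np.argmax(im[120:,c-120]>150))+120) for c in (265,275,370,380)])"
```

```text
white rows [(310, 69), (320, 73), (330, 73), (340, 76)] [(265, 156), (275, 126), (370, 154), (380, 176)]
spout cols row80 296 350
-4 [[320.0, 41.0], [373.0, 166.0]]
-8 [[319.0, 52.0], [372.0, 170.0]]
-10 [[319.0, 58.0], [371.0, 172.0]]
-12 [[319.0, 63.0], [371.0, 174.0]]
-14 [[319.0, 68.0], [370.0, 176.0]]
-17 [[319.0, 76.0], [370.0, 180.0]]
-20 [[319.0, 84.0], [369.0, 183.0]]
w6 [(310, 49), (320, 57), (330, 57), (340, 58)] [(265, 165), (275, 137), (370, 167), (380, 169)]
```

Spout tip row of 73 gives a pitch of about −16.5°, so the dish now lies flat on the rails. I slide it downhill to the stops.

{"op": "send_rows", "data": {
  "targets": "2 0 0 0 255;4 0 1 0 255;6 0 2 0 255;8 0 2 0 255;8 0 2 0 255"
}}

```text
time: 20.82
ee_pos: [0.5837, -0.0336, 0.1592]
tcp_rot: [177.5, 0.1, -162.1]
wrist_force: [8.3, 5.5, 8.1]
opening: 0.0499
grasp_force: 21.1
```

```bash
python3 -c "from h import *;bed();pitchchk()"
```

```text
grip in bed mm [-9.47430205  1.71201842 57.55283913] F bed [11.60263503  2.59636724  4.9375731 ] 21.05807272688253 [ 0.95771947 -1.88067683  0.13482516]
white rows [(310, 69), (320, 70), (330, 74), (340, 78)] [(265, 162), (275, 129), (370, 160), (380, 176)]
spout cols row80 296 348
-4 [[320.0, 39.0], [373.0, 166.0]]
-8 [[320.0, 51.0], [372.0, 170.0]]
-10 [[320.0, 56.0], [372.0, 172.0]]
-12 [[319.0, 62.0], [371.0, 174.0]]
-14 [[319.0, 67.0], [371.0, 176.0]]
-17 [[319.0, 75.0], [370.0, 180.0]]
-20 [[319.0, 83.0], [369.0, 183.0]]
```

{"op": "send_rows", "data": {
  "targets": "2 0 0 0 255;4 0 1 0 255;6 0 1 0 255;6 0 1 0 255"
}}

```text
time: 21.38
ee_pos: [0.5781, -0.0337, 0.1592]
tcp_rot: [177.3, 0.2, -162.0]
wrist_force: [7.2, 12.7, 14.4]
opening: 0.0497
grasp_force: 19.2
```

```bash
python3 -c "from h import *;bed();pitchchk()"
```

```text
grip in bed mm [-14.59776026   3.31805752  59.16317306] F bed [14.61674875  9.8340008  10.5637529 ] 19.183717668056488 [ 2.81091629 -1.38828627 -0.11428993]
white rows [(310, 72), (320, 73), (330, 81), (340, 78)] [(265, 170), (275, 131), (370, 170), (380, 178)]
spout cols row80 296 340
-4 [[320.0, 39.0], [373.0, 166.0]]
-8 [[320.0, 51.0], [372.0, 170.0]]
-10 [[320.0, 56.0], [372.0, 172.0]]
-12 [[319.0, 62.0], [371.0, 174.0]]
-14 [[319.0, 67.0], [370.0, 176.0]]
-17 [[319.0, 75.0], [370.0, 179.0]]
-20 [[319.0, 83.0], [369.0, 183.0]]
```

{"op": "send_rows", "data": {
  "targets": "-1 0 -1 0 255;-1 0 -1 0 110;-1 0 -1 0 110;-1 0 -1 0 60;-1 0 -1 0 0;-1 0 -1 0 0;-1 0 -1 0 0;-1 0 -1 0 0"
}}

```text
time: 22.42
ee_pos: [0.5764, -0.036, 0.157]
tcp_rot: [177.4, -0.4, -162.2]
wrist_force: [0.8, 0.4, 1.2]
opening: 0.0852
grasp_force: 0.0
```

```bash
python3 -c "from h import *;bed();pitchchk()"
```

```text
grip in bed mm [-17.46201824   1.66960567  57.72973711] F bed [1.23511919 0.15283087 0.88692079] 0.0 [-0.0162166  -0.05627998  0.01229648]
white rows [(310, 77), (320, 77), (330, 83), (340, 79)] [(265, 175), (275, 139), (370, 173), (380, 183)]
spout cols row80 302 341
-4 [[320.0, 40.0], [373.0, 166.0]]
-8 [[319.0, 52.0], [372.0, 170.0]]
-10 [[319.0, 57.0], [371.0, 172.0]]
-12 [[319.0, 63.0], [371.0, 174.0]]
-14 [[319.0, 68.0], [370.0, 176.0]]
-17 [[319.0, 76.0], [370.0, 180.0]]
-20 [[319.0, 84.0], [369.0, 183.0]]
```

{"op": "send_rows", "data": {
  "targets": "0 0 -30 0 0;0 0 -60 0 0;0 0 -90 0 0;0 0 -120 0 0;0 0 -120 0 0;0 0 -120 0 0"
}}

```text
time: 23.22
ee_pos: [0.5789, -0.0408, 0.2762]
tcp_rot: [177.4, -0.4, -162.1]
wrist_force: [0.3, -0.3, -0.6]
opening: 0.0851
grasp_force: 0.0
```

Run:
```python
from h import *
T=tool();im=camera('wrist');g=im.min(2);Tb=bedT([.607,-.027,.32]);H=Tb.copy();H[:3,3]=app(Tb,[-.016,0,.06])[0]
C=[[-.115,.012,-.046],[-.115,-.012,-.046],[-.045,.04,-.036],[-.045,-.04,-.036],[.075,.04,-.036],[.075,-.04,-.036]]
pr=proj('wrist',app(H,C),T);print(pr.round(0).tolist())
from scipy.ndimage import label
L,n=label(g>120);k=L[int((pr[2,1]+pr[3,1])/2)+12,int((pr[2,0]+pr[3,0])/2)]
ys,xs=np.where(L==k);print('blob',k,xs.min(),xs.max(),ys.min(),ys.max())
for y in range(int(pr[:2,1].min())-10,int(pr[4,1])+10,6):
    w=np.where(L[y]==k)[0]; print(y,(w.min(),w.max()) if len(w) else None,end=' ')
print(bot.get_obs()['ee_pos'],bot.get_obs()['time'])
```

```text
[[330.0, 95.0], [308.0, 95.0], [360.0, 158.0], [281.0, 160.0], [363.0, 277.0], [283.0, 279.0]]
blob 2 282 367 73 286
84 (np.int64(303), np.int64(334)) 90 (np.int64(299), np.int64(338)) 96 (np.int64(296), np.int64(340)) 102 (np.int64(296), np.int64(341)) 108 (np.int64(297), np.int64(340)) 114 (np.int64(299), np.int64(338)) 120 (np.int64(304), np.int64(335)) 126 (np.int64(311), np.int64(335)) 132 (np.int64(290), np.int64(336)) 138 (np.int64(286), np.int64(336)) 144 (np.int64(293), np.int64(336)) 150 (np.int64(302), np.int64(337)) 156 (np.int64(284), np.int64(355)) 162 (np.int64(282), np.int64(364)) 168 (np.int64(282), np.int64(364)) 174 (np.int64(283), np.int64(364)) 180 (np.int64(283), np.int64(365)) 186 (np.int64(283), np.int64(365)) 192 (np.int64(283), np.int64(365)) 198 (np.int64(284), np.int64(365)) 204 (np.int64(282), np.int64(365)) 210 (np.int64(285), np.int64(365)) 216 (np.int64(285), np.int64(365)) 222 (np.int64(285), np.int64(366)) 228 (np.int64(286), np.int64(366)) 234 (np.int64(286), np.int64(366)) 240 (np.int64(286), np.int64(366)) 246 (np.int64(286), np.int64(366)) 252 (np.int64(286), np.int64(366)) 258 (np.int64(286), np.int64(367)) 264 (np.int64(287), np.int64(367)) 270 (np.int64(287), np.int64(367)) 276 (np.int64(287), np.int64(367)) 282 (np.int64(289), np.int64(356)) [ 0.57867549 -0.04079729  0.27583176] 23.275
```

Run:
```python
from h import *
from scipy.ndimage import label
Tb=bedT([.607,-.027,.32])
def hyp(x,z,a):
    H=Tb.copy();H[:3,:3]=Tb[:3,:3]@R.from_euler('y',a).as_matrix();H[:3,3]=app(Tb,[x/1000,0,z/1000])[0];return H
C=[[-.115,.012,-.046],[-.115,-.012,-.046],[-.115,0,-.058],[-.045,.04,-.036],[.075,.04,-.036],[.075,-.04,-.036],[0,.025,.02]]
T=tool()
s=camera('scene');t=camera('top')
for nm,h in (('home',hyp(-16,60,0)),('onstop',hyp(-16,66,.117))):
    print(nm,'scene',proj('scene',app(h,C)).round(1).tolist());print('  top',proj('top',app(h,C)).round(1).tolist())
s0=cv2.imread('pics/scene0.png');d=(s.min(2)>115)&(np.abs(s.astype(int)-s0).max(2)>25)
for y in range(172,212): print(y,''.join('#' if v else '.' for v in d[y,290:366]))
```

```text
home scene [[348.4, 201.1], [351.2, 197.9], [348.7, 202.0], [328.6, 192.7], [299.5, 176.0], [310.3, 166.8], [324.1, 172.0]]
  top [[338.3, 238.2], [346.6, 235.5], [341.9, 235.6], [321.3, 219.0], [307.6, 177.2], [336.5, 167.7], [323.6, 206.5]]
onstop scene [[351.4, 197.5], [354.2, 194.4], [352.0, 198.7], [330.6, 190.7], [300.5, 177.2], [311.2, 168.0], [324.0, 170.3]]
  top [[339.8, 241.9], [348.2, 239.1], [343.5, 239.7], [322.2, 221.4], [308.1, 178.7], [336.9, 169.2], [323.6, 206.2]]
172 ...............##.###..#####.....#####......................................
173 .............#.###.###########..######......................................
174 ............###.###.###########.##..#.......................................
175 ...........####.#..##.#######.....####......................................
176 ..........#########..#..####...#..####......................................
177 .........########..#....#####.#..#####......................................
178 .........#######..#.###..###.....####.......................................
179 .........######..#.#######..##...####..#.
[... 1927 characters left out ...]
..............................####..................
204 .......................................................###.#.#..............
205 .....................................................#..#.####..............
206 ....................................................##.........#............
207 ............................................................................
208 .................................................................#..........
209 ............................................................................
210 ............................................................................
211 .........#..........................................###......#..............
```

Scene silhouette: spout tip at about (347,203), which matches the home prediction (348,202) and not the on-stops one (352,198). Handing in.

```bash
python3 -c "
from h import *
print(ticket.job_done())"
```

```text
the job is handed in; nothing more can be done
None
```

The job is handed in: by my last camera and force readings the beaker stands upright under the drip point and the dish lies flat on both rails against the stops, both released; the call returned no verdict, so I can't confirm a pass.

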